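# Clamp a seal gland in the bench fixture with the over-centre cam lever

### The job

Stand the aluminium gland with the blue seal in the green clamping fixture, between the steel fence and the orange pad, and slide it up against the brass end stop until you feel it press there (5 N is plenty, never above 25 N). Then swing the red-knobbed cam lever over its dead centre so that it snaps shut and clamps the gland, and finally press the lever against its own stop with about 10 N to make sure that it is fully home, never pushing on it with more than 30 N. Let go of everything, with the gland upright, still against the end stop and clamped, and leave the jar and the two loose rings where they are.

Things in the scene. Friction and masses are not known exactly. Their poses are not given: they have to be found in the camera images.
- gland: The workpiece: upright aluminium cylinder, 50 mm diameter, 65 mm tall, about 0.28 kg (0.2 to 0.39), with a blue band near its top and a blue seal round a dark bore in its top face. Origin: centre of its underside; z up. It starts standing on the bench to the robot's right, at one of two places; the amber jar stands at the other.
- fixture: Clamping fixture, fixed to the bench: dark steel plate 200 x 195 mm, 12 mm thick; in its frame it spans x -100 to 100, y -132.5 to 62.5 mm. Origin on the bench top, z up, turned about z. Fixture coordinates below are in mm. The green end stop bracket stands at x 67 to 89, y -25 to 25, top z 42; the green cam housing at x -28 to 28, y -124 to -72, top z 34.
- nest (a point): Fixture (0, 0, 12): plate top between fence and pad, axes as the fixture's. Steel fence along x: inner face y +25, x -55 to 55, top z 38. Facing it, the orange pad: x -35 to 35, z 15 to 35, face at y -34 while the lever is open. So the gland enters with 9 mm play, from above or from the open -x end; the stop is at the +x end. Clamped, its axis is at y = 0
- stop_face (a point): Centre of the flat brass face (20 mm diameter, facing fixture -x) of the end stop, 27 mm above the bench; axes as the fixture's. The stop screw is set and locked differently each time: face at fixture x 15 to 35, y 0. The gland is seated when its axis is 25 mm on the -x side of this face (within 2 mm)
- pad: Orange clamp pad on the cam's ram, 70 x 8 x 20 mm. Origin: middle of its back face; the front face is 8 mm further along fixture +y. Only the lever moves it: along +y, 13.9 mm at dead centre, through a spring of 5 N per mm, so that a clamped gland feels about 20 N
- cam_lever (a joint): Angle of the lever, rad. 0: open, at its open stop; it grows anticlockwise seen from above; dead centre at 1.40; closed stop at 1.65. Before dead centre a spring throws it back to 0 if let go; past it, it snaps on to 1.65 and stays. At the knob it takes about 8 N from 0.6 to 1.0 rad, fading to nearly none at dead centre; the snap pulls with about 4 N. Starts at 0.
- lever_knob (a point): Centre of the top of the lever's upright red knob: cylinder 20 mm diameter, 37 to 85 mm above the bench, 85 mm from the pivot axis, on a flat steel arm (14 mm wide, 37.5 to 46.5 mm above the bench). Seen from the pivot it is at -145 deg (anticlockwise from fixture +x) when open, -50.5 deg when closed, passing the side away from the fence. Push its side with shut fingers along the arc
- lever_pivot (a point): On the lever's vertical pivot axis, at fixture x = 0, y = -98 mm, 48 mm above the bench. The steel hub is 38 mm in diameter, top 48 mm above the bench.
- grease_jar: Bystander: upright amber jar with a white cap, 52 mm diameter, 70 mm tall. Origin: centre of its underside. Leave it alone.
- white_ring: Bystander: flat white plastic ring, 68 mm outside, 8 mm thick, lying on the bench. Leave it alone.
- blue_ring: Bystander: flat blue ring, 64 mm outside, 10 mm thick, lying on the bench. Leave it alone.
There are look-alikes about, which are no part of the job. Leave any turquoise look-alike of the gland alone.

How it is judged:
By the outcome, as a careful person would: the job done as asked, in the order asked, and still so for the second after the job is handed in, with the robot touching nothing.
It also fails if it takes over 64 s, if anything falls off the work surface, if the arm or the gripper's body presses on something with over 40 N, if the wrist force passes 120 N, or if a joint passes its speed limit or range.

### The arm

A 6-joint arm with a two-finger parallel gripper is mounted at the origin on the work surface. World frame = base frame: x ahead of the robot, y to its left, z up, the work surface at z = 0. Lengths are in m, angles in rad, forces in N, time in s.
With the tool pointing down it reaches from about 0.3 to 0.775 m from the base axis. Payload 14.6 kg.
Tool frame: the origin (TCP) lies midway between the tips of the shut fingers; the grasp point (between the pads) lies 19 mm behind it (ctrl.tcp_to_grasp is the distance from the TCP to the grasp point, in m); x points along the fingers, y is the direction in which the jaws open and shut, and the axes are right-handed (so a half turn about x gives the same grasp; the last joint's range is limited). The gripper opens to 94 mm and grips with 3 to 60 N. Pads are 16 mm wide; open, the fingers measure 119 mm over their backs; the gripper's body (75 mm by 177 mm) begins 78 mm behind the grasp point.
Start: joints at [1.159, 0.3, 1.521, -0, 1.321, -0.067], TCP at [0.186, 0.518, 0.205] pointing down, gripper open.
Joint ranges: [-3.03, 3.03], [-0.79, 2.21], [0.23, 2.52], [-1.04, 4.18], [0, 3.07], [-2.55, 2.55]. Speed limits (rad/s): [2.22, 2.22, 2.57, 3.14, 3.14, 3.14].

### API

Orientations are given as [roll, pitch, yaw] about the fixed x, y, z axes, in that order (R = Rz(yaw) Ry(pitch) Rx(roll)).
In Python, from station import ctrl gives the robot as it stands.
- The arm moves only by the tool jog_arm, never from a script. Its argument "rows" is one flat list of numbers, 7 for each row, row after row: the shift along the world's x, y, z in m, then the turn, a rotation vector about the world's x, y, z in degrees, then the closure, from 0 (fully open) to 1 (shut). A call has 1 to 8 rows; each row shifts and turns the commanded pose from where the row before left it; what a row does not reach is not made up. A row lasts 1/12 s, in which the tool goes at most 41.7 mm and 7.16 degrees, less where a joint would pass 70% of its speed; a pose out of reach is approached as far as the arm can. A call with a gripper value outside its range is refused whole. The fingers move at their own pace and stop on an object; "squeeze" is the grip in N (left out, the last holds). Time passes only in rows, so rows that do not move let the fingers close. It gives the time, the measured TCP pose, the force and the opening at its end, in the units of the state.
- ctrl.get_obs(): the state, without advancing time (a new reading comes with each control period).
- ctrl.camera(name): name is "scene" or "top" or "wrist"; returns (picture, depth): 400x640x3 uint8, red, green, blue; 400x640 float32, m along the optical axis (not along the pixel's ray), 0 where there is no reading.
- ctrl.camera_model(name): a dict with "K" (3x3 intrinsics, pixels), "extrinsics" (4x4, takes a point from camera to world coordinates). Camera axes: x right, y down, z forward; pixel columns grow to the right and rows downward; lengths in m; the calibration is good to about 2 mm. A picture is of the moment at which its call begins: read the wrist's pose just before it. camera_model takes no time and is no camera call; for the wrist camera it gives the pose at the moment of the call.
- ctrl.hand_in(): hands the job in, once; it reports no verdict.
The state is a dict: "time_s": time; "qpos": joint angles; "joint_vel": joint speeds; "tau": joint torques, N m; "ee_pos": TCP position; "eef_rot": TCP orientation; "force": force on the tool from outside, world axes, zero at the start; "moment": the same for the moment, N m; "grip_width": finger opening in m.
Only numpy, scipy, OpenCV 4.12 (cv2) and the standard library are available. Lean on these libraries where they do the work, as an engineer would, in place of code of your own. Each camera call takes 0.05 s, during which the arm holds its last target.

## Working session

There is one attempt and no reset: what is moved stays moved. The work goes in short steps, Python scripts to look and compute and a tool call to move; the robot and the scene stay as the last step left them, time stands still between calls to the robot, and variables do not carry over. Pictures are saved under pics/ and viewed, and the job is handed in when it is done.

Besides the shell and the picture viewer there is one more tool, called as name(argument=value, ...), one argument or row to a line, values as JSON. jog_arm: Moves the arm, as the interface text tells. Its arguments: {"type":"object","properties":{"rows":{"type":"array"},"squeeze":{"type":"number"}},"required":["rows"]}

```bash
ls; mkdir -p pics; python3 - <<'E'
from station import ctrl
import cv2,numpy as np
o=ctrl.get_obs();print({k:np.round(v,3) for k,v in o.items()}, ctrl.tcp_to_grasp)
for n in("scene","top"):
    p,d=ctrl.camera(n);m=ctrl.camera_model(n);np.savez(f"{n}0.npz",p=p,d=d,K=m["K"],E=m["extrinsics"])
    cv2.imwrite(f"pics/{n}0.png",p[:,:,::-1]);print(n,np.round(m["K"],1).tolist(),np.round(m["extrinsics"],3).tolist())
E
```

```text
pics
{'time_s': np.float64(0.0), 'qpos': array([ 1.159,  0.3  ,  1.522, -0.   ,  1.321, -0.067]), 'joint_vel': array([ 0.001,  0.001,  0.001,  0.   , -0.001, -0.001]), 'tau': array([-0.0000e+00, -5.3180e+01, -3.5274e+01,  7.1000e-02,  2.4000e-02,
       -0.0000e+00]), 'ee_pos': array([0.186, 0.517, 0.205]), 'eef_rot': array([-1.628,  1.57 , -1.973]), 'force': array([ 0.073, -0.917, -0.205]), 'moment': array([ 0.006, -0.   ,  0.023]), 'grip_width': np.float64(0.094)} 0.0188
scene [[368.9, 0.0, 317.1], [0.0, 368.9, 194.2], [0.0, 0.0, 1.0]] [[-0.021, 0.856, -0.516, 1.044], [1.0, 0.015, -0.015, 0.021], [-0.005, -0.517, -0.856, 0.901], [0.0, 0.0, 0.0, 1.0]]
top [[418.2, 0.0, 320.9], [0.0, 418.2, 195.5], [0.0, 0.0, 1.0]] [[-0.012, -0.985, 0.171, 0.405], [-1.0, 0.008, -0.023, 0.014], [0.021, -0.171, -0.985, 1.023], [0.0, 0.0, 0.0, 1.0]]
```

View pics/scene0.png

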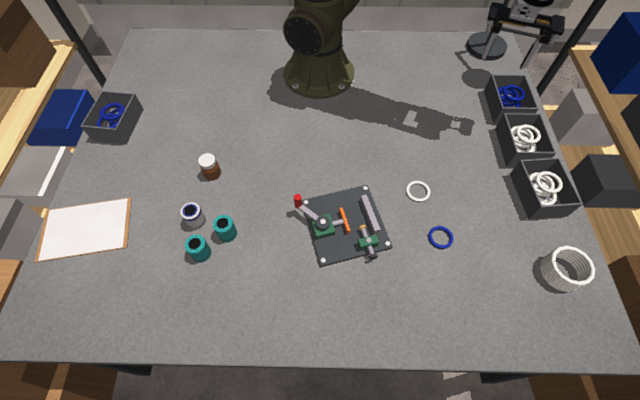

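View pics/top0.png

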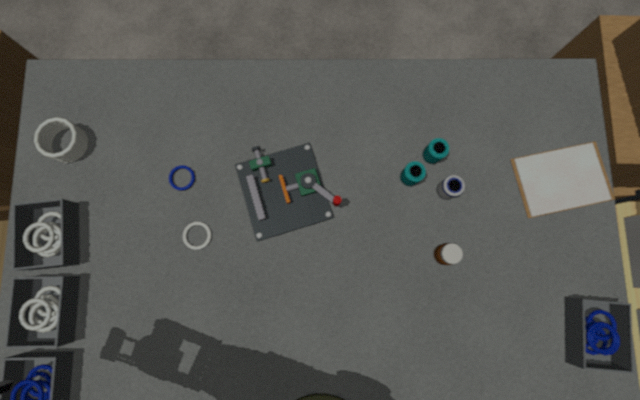

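The gland stands at scene (191,213), top (454,186), with two turquoise look-alikes beside it and the jar at top (450,254). The fixture is at top (285,190), with its fence at (257,198), pad at (285,188), knob at (337,200) and end stop at (261,163). I'll enlarge these areas next.

```bash
cat > h.py <<'E'
import numpy as np,cv2
def load(n):
    z=np.load(n+".npz");return z["p"],z["d"],z["K"],z["E"]
def ray(uv,z,K,E):
    uv=np.atleast_2d(np.asarray(uv,float));r=np.c_[(uv-K[[0,1],[2,2]])/K[0,0],np.ones(len(uv))]@E[:3,:3].T
    t=(z-E[2,3])/r[:,2];return E[:3,3]+r*t[:,None]
def proj(P,K,E):
    q=(np.atleast_2d(P)-E[:3,3])@E[:3,:3];q=q@K.T;return q[:,:2]/q[:,2:]
E
python3 - <<'E'
from h import *
p,d,K,E=load("top0");a=cv2.resize(p[140:250,225:350],None,fx=6,fy=5.4,interpolation=cv2.INTER_CUBIC)
a=cv2.resize(p[140:245,225:350],None,fx=5.6,fy=5.6,interpolation=cv2.INTER_CUBIC)
cv2.imwrite("pics/top_fix.png",a[:,:,::-1])
p,d,K,E=load("scene0");a=cv2.resize(p[180:270,285:400],None,fx=6,fy=6,interpolation=cv2.INTER_CUBIC)
cv2.imwrite("pics/sc_fix.png",a[:,:,::-1])
p,d,K,E=load("top0");a=cv2.resize(p[125:275,390:480],None,fx=4,fy=4,interpolation=cv2.INTER_CUBIC)
cv2.imwrite("pics/top_gl.png",a[:,:,::-1])
E
```

```text
(no output)
```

View pics/top_fix.png

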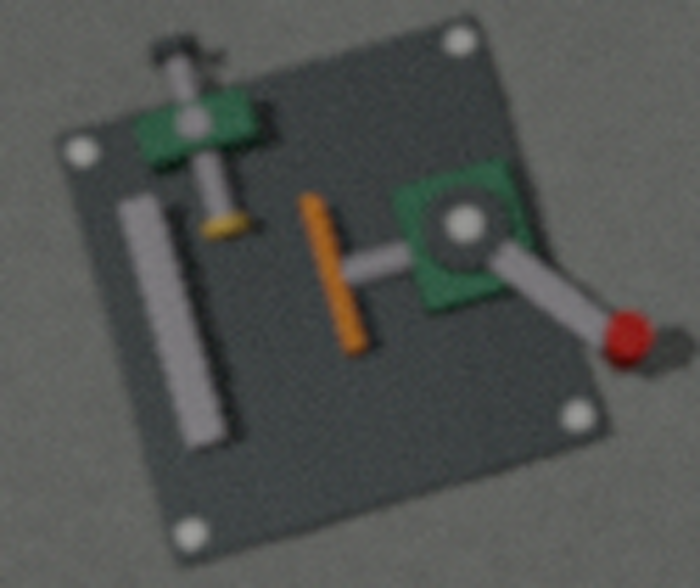

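View pics/sc_fix.png

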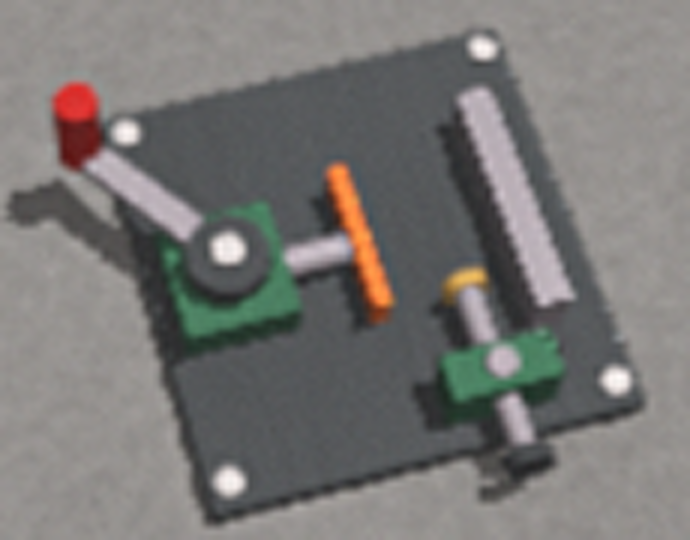

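View pics/top_gl.png

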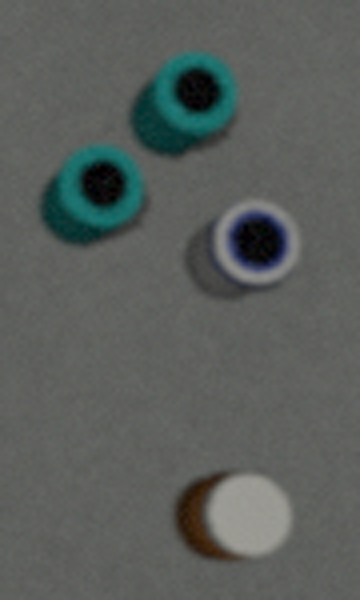

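```bash
python3 - <<'E'
from h import *
def blobs(m,mn=4,off=(0,0)):
    n,l,s,c=cv2.connectedComponentsWithStats(m.astype(np.uint8));
    return [(s[i,4],c[i]+off,s[i,:4]) for i in range(1,n) if s[i,4]>=mn]
for n,(x0,x1,y0,y1) in (("top0",(225,350,140,245)),("scene0",(285,400,180,270))):
    p,d,K,E=load(n);c=p[y0:y1,x0:x1].astype(int);R,G,B=c[...,0],c[...,1],c[...,2]
    print("==",n)
    h=cv2.cvtColor(p[y0:y1,x0:x1],cv2.COLOR_RGB2HSV).astype(int)
    mn,mx=c.min(2),c.max(2)
    for nm,m,z in (("screw",(mn>170),.0135),("red",(h[...,1]>150)&((h[...,0]<6)|(h[...,0]>174))&(mx>90),.085),
        ("redtop",(h[...,1]>150)&((h[...,0]<6)|(h[...,0]>174))&(mx>175),.085),
        ("orange",(h[...,1]>150)&(h[...,0]>=7)&(h[...,0]<17)&(mx>120),.035),("brass",(h[...,1]>110)&(h[...,0]>=17)&(h[...,0]<28)&(mx>100),.034)):
        for a,q,s in blobs(m,4,(x0,y0)): print(nm,a,q.round(1),s[2:],ray(q,z,K,E)[0].round(4), "d",d[int(q[1]),int(q[0])].round(3))
# plate: dark
    m=(mx<75); m=cv2.morphologyEx(((mx<80)).astype(np.uint8),cv2.MORPH_CLOSE,np.ones((9,9)))
    cs,_=cv2.findContours(m,cv2.RETR_EXTERNAL,cv2.CHAIN_APPROX_NONE);k=max(cs,key=cv2.contourArea)
    hull=cv2.convexHull(k);r=cv2.minAreaRect(k);print("rect",(np.array(r[0])+(x0,y0)).round(1),np.array(r[1]).round(1),round(r[2],1)); print("corners",ray(cv2.boxPoints(r)+(x0,y0),.012,K,E).round(4).tolist())
# gland and bystanders
p,d,K,E=load("top0")
for n,(x0,x1,y0,y1) in (("top0",(430,480,160,270)),("scene0",(170,235,140,230))):
    p,d,K,E=load(n);c=p[y0:y1,x0:x1].astype(int);mn,mx=c.min(2),c.max(2)
    h=cv2.cvtColor(p[y0:y1,x0:x1],cv2.COLOR_RGB2HSV).astype(int)
    for a,q,s in blobs(mx<45,15,(x0,y0)): print(n,"bore",a,q.round(1),s[2:],ray(q,.065,K,E)[0].round(4))
    for a,q,s in blobs(mn>140,30,(x0,y0)): print(n,"white",a,q.round(1),s[2:],ray(q,.065,K,E)[0].round(4),ray(q,.070,K,E)[0].round(4))
    for a,q,s in blobs((h[...,0]>105)&(h[...,0]<130)&(h[...,1]>90),10,(x0,y0)): print(n,"blue",a,q.round(1),s[2:],ray(q,.065,K,E)[0].round(4))
E
```

```text
== top0
red 52 [336.9 199.7] [9 8] [ 0.5584 -0.0437  0.085 ] d 0.952
orange 91 [283.7 187.9] [11 27] [0.5962 0.0807 0.035 ] d 1.003
brass 14 [264.1 180.1] [7 3] [0.616  0.1279 0.034 ] d 1.001
rect [289.1 183.6] [ 94.4 102.3] 69.6
corners [[0.6797, 0.2284, 0.012], [0.7711, -0.0106, 0.012], [0.5442, -0.0882, 0.012], [0.4604, 0.1441, 0.012]]
== scene0
screw 14 [365.1 187.6] [5 4] [0.484  0.1409 0.0135] d 1.045
screw 158 [370.3 212.6] [18 36] [0.5643 0.1513 0.0135] d 0.98
screw 13 [305.6 201.6] [4 4] [ 0.533  -0.0262  0.0135] d 1.023
screw 69 [308.6 211.7] [18 13] [ 0.5647 -0.0168  0.0135] d 0.972
screw 20 [322.8 221.2] [5 5] [0.5931 0.0221 0.0135] d 0.952
screw 21 [337.2 221.5] [10  4] [0.5931 0.0611 0.0135] d 0.972
screw 12 [364.2 231.5] [4 8] [0.6215 0.1324 0.0135] d 0.957
screw 13 [368.4 239.4] [4 4] [0.644  0.1421 0.0135] d 0.928
screw 15 [387.3 243. ] [5 5] [0.6533 0.1907 0.0135] d 0.952
screw 11 [370.8 249.4] [3 7] [0.6719 0.147  0.0135] d 0.927
screw 16 [322.8 259.6] [5 4] [0.7021 0.0235 0.0135] d 0.935
red 72 [297.4 199.8] [ 7 14] [ 0.5691 -0.0438  0.085 ] d 0.945
redtop 33 [297
[... 287 characters left out ...]
2], [0.7689, 0.0402, 0.012]]
top0 bore 93 [454.1 184.9] [11 11] [ 0.5944 -0.3213  0.065 ]
top0 white 261 [452.  253.3] [19 18] [ 0.4351 -0.3059  0.065 ] [ 0.435  -0.3042  0.07  ]
top0 blue 87 [454.  184.9] [14 15] [ 0.5945 -0.3212  0.065 ]
scene0 bore 71 [189.4 210. ] [10  9] [ 0.5929 -0.3233  0.065 ]
scene0 bore 77 [222.  222.9] [11  9] [ 0.6285 -0.233   0.065 ]
scene0 white 2732 [199.5 185.5] [65 90] [ 0.5178 -0.311   0.065 ] [ 0.5209 -0.309   0.07  ]
scene0 white 76 [199.7 144.7] [16 16] [ 0.3785 -0.3363  0.065 ] [ 0.3825 -0.3342  0.07  ]
scene0 white 39 [175.4 225.8] [11 11] [ 0.6389 -0.3496  0.065 ] [ 0.6413 -0.3474  0.07  ]
scene0 blue 54 [189.6 209.8] [14 12] [ 0.5925 -0.3227  0.065 ]
```

```bash
cat >> h.py <<'E'
from scipy.spatial.transform import Rotation as Ro
YAW=np.deg2rad(16.37); FO=np.array([.5832,.1158]); FR=np.array([[np.cos(YAW),-np.sin(YAW)],[np.sin(YAW),np.cos(YAW)]])
def f2w(x,y): return FO+FR@np.array([x,y])/1000
def w2f(P): return (FR.T@(np.asarray(P)[:2]-FO))*1000
def st():
    from station import ctrl
    o=ctrl.get_obs();R=Ro.from_euler("xyz",o["eef_rot"]).as_matrix()
    print("t",round(float(o["time_s"]),2),"pos",o["ee_pos"].round(4),"toolx",R[:,0].round(3),"jaw",np.rad2deg(np.arctan2(R[1,1],R[0,1])).round(1),"q",o["qpos"].round(2),"F",o["force"].round(1),"w",round(float(o["grip_width"]),4))
    return o,R
E
python3 - <<'E'
from h import *
st()
p,d,K,E=load("top0");c=p.astype(int)
for cc in((450-10,0),):pass
g=cv2.cvtColor(p,cv2.COLOR_RGB2GRAY)
# screws, top: approx crop px
for x,y in((460,42),(82,152),(190,533),(578,415)):
    u,v=int(x/5.6+225),int(y/5.6+140);w=g[v-4:v+5,u-4:u+5].astype(float);w=np.clip(w-np.median(w)-25,0,None)
    yy,xx=np.mgrid[v-4:v+5,u-4:u+5];q=((xx*w).sum()/w.sum(),(yy*w).sum()/w.sum());print(np.round(q,1),ray(q,.0135,K,E)[0].round(4))
E
```

```text
t 0.1 pos [0.1858 0.5174 0.2049] toolx [-0.    -0.001 -1.   ] jaw 70.2 q [ 1.16  0.3   1.52 -0.    1.32 -0.07] F [-0.4  0.2 -0.4] w 0.0939
[306.7 146.9] [0.7044 0.025  0.0135]
[239.1 166.6] [0.6548 0.1922 0.0135]
[258.7 234.9] [0.4859 0.1418 0.0135]
[327.8 213.8] [ 0.5354 -0.0252  0.0135]
```

jog_arm(
  rows=[0.017,-0.035,0,0,0,-2.25,0.3,0.017,-0.035,0,0,0,-2.25,0.3,0.017,-0.035,0,0,0,-2.25,0.3,0.017,-0.035,0,0,0,-2.25,0.3,0.017,-0.035,0,0,0,-2.25,0.3,0.017,-0.035,0,0,0,-2.25,0.3,0.017,-0.035,0,0,0,-2.25,0.3,0.017,-0.035,0,0,0,-2.25,0.3],
  squeeze=20,
)

```text
time_s: 0.77
ee_pos: [0.3221, 0.2358, 0.2054]
eef_rot: [0.447, 1.571, -0.214]
force: [0.0, 0.3, -0.3]
grip_width: 0.066
```

jog_arm(
  rows=[0.017,-0.035,0,0,0,-2.25,0.3,0.017,-0.035,0,0,0,-2.25,0.3,0.017,-0.035,0,0,0,-2.25,0.3,0.017,-0.035,0,0,0,-2.25,0.3,0.017,-0.035,0,0,0,-2.25,0.3,0.017,-0.035,0,0,0,-2.25,0.3,0.017,-0.035,0,0,0,-2.25,0.3,0.017,-0.035,0,0,0,-2.25,0.3],
)

```text
time_s: 1.43
ee_pos: [0.4582, -0.0445, 0.2053]
eef_rot: [-2.497, 1.571, 2.811]
force: [1.0, 0.8, 0.3]
grip_width: 0.0658
```

jog_arm(
  rows=[0.017,-0.035,0,0,0,-2.25,0.3,0.017,-0.035,0,0,0,-2.25,0.3,0.017,-0.035,0,0,0,-2.25,0.3,0.017,-0.035,0,0,0,-2.25,0.3,0.017,-0.035,0,0,0,-2.25,0.3,0.017,-0.035,0,0,0,-2.25,0.3,0.017,-0.035,0,0,0,-2.25,0.3,0.017,-0.035,0,0,0,-2.25,0.3],
)

```text
time_s: 2.1
ee_pos: [0.5942, -0.3242, 0.2049]
eef_rot: [-2.421, 1.57, 2.573]
force: [0.9, -0.2, 0.4]
grip_width: 0.0659
```

jog_arm(
  rows=[0,0,0,0,0,0,0.3,0,0,0,0,0,0,0.3],
)

```text
time_s: 2.27
ee_pos: [0.5937, -0.3236, 0.2033]
eef_rot: [-2.409, 1.568, 2.585]
force: [-0.0, 0.4, 0.1]
grip_width: 0.0656
```

```bash
python3 - <<'E'
from h import *
from station import ctrl
st();m=ctrl.camera_model("wrist");p,d=ctrl.camera("wrist");np.savez("w1.npz",p=p,d=d,K=m["K"],E=m["extrinsics"]);cv2.imwrite("pics/w1.png",p[:,:,::-1])
print(m["K"].round(1).tolist(),m["extrinsics"].round(3).tolist(), proj([[.594,-.322,.065]],m["K"],m["extrinsics"]))
E
```

```text
t 2.27 pos [ 0.5937 -0.3236  0.2033] toolx [-0.002  0.001 -1.   ] jaw 16.1 q [-0.55  0.59  1.11  0.    1.44 -0.84] F [-0.   0.4  0.1] w 0.0656
[[293.5, 0.0, 323.1], [0.0, 293.5, 200.1], [0.0, 0.0, 1.0]] [[0.961, 0.27, 0.067, 0.574], [0.278, -0.931, -0.238, -0.255], [-0.002, 0.247, -0.969, 0.383], [0.0, 0.0, 0.0, 1.0]] [[324.33787866 190.02799314]]
```

View pics/w1.png

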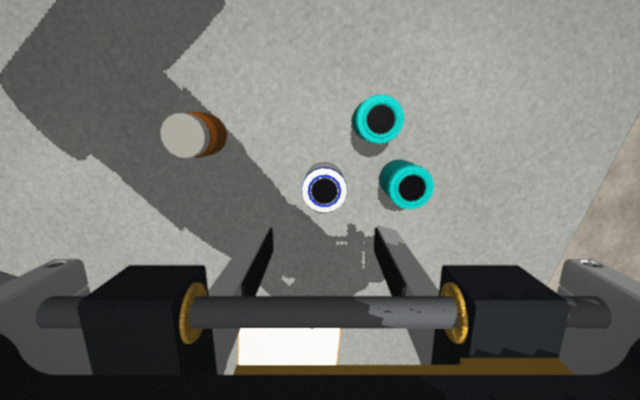

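The gland is at (324,190) in the wrist view, which is where the earlier measurement predicts it. The nearest turquoise piece, at (408,186), leaves about 20 mm to the part-open finger. I'll refine the position and then go down.

```bash
python3 - <<'E'
from h import *
p,d,K,E=load("w1")
h=cv2.cvtColor(p,cv2.COLOR_RGB2HSV).astype(int)
m=((h[...,0]>105)&(h[...,0]<130)&(h[...,1]>110)&(h[...,2]>60));m[:150]=0;m[230:]=0;m[:,:290]=0;m[:,360:]=0
v,u=np.nonzero(m);c,r=cv2.minEnclosingCircle(np.c_[u,v].astype(np.float32).reshape(-1,1,2));print(c,r,ray(c,.065,K,E))
m=(p.max(2)<40);m[:170]=0;m[210:]=0;m[:,:305]=0;m[:,345:]=0;v,u=np.nonzero(m);print(u.mean(),v.mean(),ray((u.mean(),v.mean()),.065,K,E),"depth z",(E@np.r_[np.linalg.inv(K)@[304,190,1]*d[190,304],1])[:3],(E@np.r_[np.linalg.inv(K)@[307,190,1]*d[190,307],1])[:3])
E
```

```text
(324.32037353515625, 186.66766357421875) 19.679500579833984 [[ 0.5929204  -0.31835309  0.065     ]]
323.90723981900453 190.66742081447964 [[ 0.59374346 -0.32283043  0.065     ]] depth z [ 0.5723169  -0.32829099  0.06482079] [ 0.57551407 -0.32728306  0.06517787]
```

jog_arm(
  rows=[0,0.001,-0.025,0,0,0,0.3,0,0,-0.025,0,0,0,0.3,0,0,-0.025,0,0,0,0.3,0,0,-0.025,0,0,0,0.3,0,0,-0.025,0,0,0,0.3,0,0,-0.02,0,0,0,0.3,0,0,-0.015,0,0,0,0.3,0,0,-0.005,0,0,0,0.3],
)

```text
time_s: 2.98
ee_pos: [0.5929, -0.3195, 0.0386]
eef_rot: [-2.44, 1.568, 2.557]
force: [0.6, 0.9, 0.1]
grip_width: 0.066
```

jog_arm(
  rows=[0,0,0,0,0,0,0.3,0,0,0,0,0,0,0.4,0,0,0,0,0,0,0.6,0,0,0,0,0,0,0.7,0,0,0,0,0,0,0.7,0,0,0,0,0,0,0.7],
  squeeze=25,
)

```text
time_s: 3.48
ee_pos: [0.5944, -0.3216, 0.042]
eef_rot: [0.772, 1.569, -0.515]
force: [-1.9, 1.0, 7.4]
grip_width: 0.0496
```

```bash
sed -i 's/FO=np.array.*; FR/FO=np.array([.5842,.1165]); FR/; s/16.37/16.45/' h.py; python3 - <<'E'
from h import *
from station import ctrl
st();m=ctrl.camera_model("wrist");p,d=ctrl.camera("wrist");np.savez("w2.npz",p=p,d=d,K=m["K"],E=m["extrinsics"]);cv2.imwrite("pics/w2.png",p[:,:,::-1])
print(f2w(-60,0),f2w(-15,-4),f2w(0,-4),f2w(10,-4))
E
```

```text
t 3.48 pos [ 0.5944 -0.3216  0.042 ] toolx [ 0.002 -0.001 -1.   ] jaw 16.2 q [-0.55  0.73  1.27  0.    1.14 -0.83] F [-1.9  1.   7.4] w 0.0496
[0.52665597 0.09950929] [0.57094671 0.10841605] [0.58533271 0.11266373] [0.59492339 0.11549552]
```

View pics/w2.png

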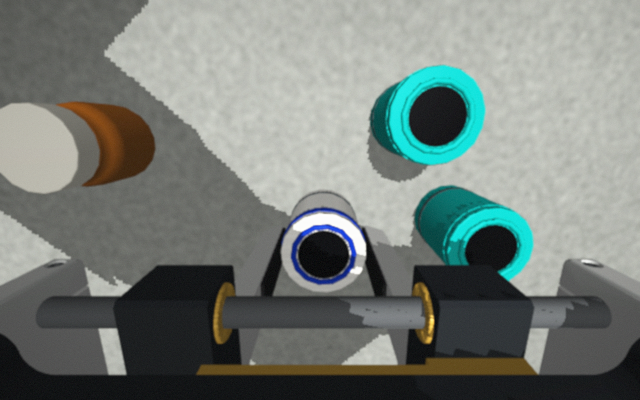

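Gripped, with the opening at 49.6 mm. Next I lift it, carry it over, and look again.

jog_arm(
  rows=[0,0,0.01,0,0,0,0.7,0,0,0.025,0,0,0,0.7,0,0,0.035,0,0,0,0.7,0,0,0.035,0,0,0,0.7,0,0.005,0.025,0,0,0,0.7,-0.001,0.02,0,0,0,0,0.7,-0.002,0.03,0,0,0,0,0.7,-0.002,0.03,0,0,0,0,0.7],
)

```text
time_s: 4.2
ee_pos: [0.5884, -0.2358, 0.1711]
eef_rot: [0.917, 1.57, -0.372]
force: [1.7, 0.0, -3.5]
grip_width: 0.0497
```

jog_arm(
  rows=[-0.002,0.035,0,0,0,0,0.7,-0.002,0.035,0,0,0,0,0.7,-0.002,0.035,0,0,0,0,0.7,-0.002,0.035,0,0,0,0,0.7,-0.003,0.035,0,0,0,0,0.7,-0.003,0.035,0,0,0,0,0.7,-0.003,0.035,0,0,0,0,0.7,-0.003,0.035,0,0,0,0,0.7],
)

```text
time_s: 4.87
ee_pos: [0.5683, 0.0453, 0.1711]
eef_rot: [1.35, 1.571, 0.062]
force: [0.4, -0.6, -3.1]
grip_width: 0.0496
```

jog_arm(
  rows=[-0.002,0.03,0,0,0,0,0.7,-0.001,0.02,0,0,0,0,0.7,0,0.01,0,0,0,0,0.7,0,0.002,0,0,0,0,0.7,0,0,0,0,0,0,0.7,0,0,0,0,0,0,0.7],
)

```text
time_s: 5.37
ee_pos: [0.566, 0.1045, 0.1705]
eef_rot: [-0.499, 1.571, -1.787]
force: [0.6, 0.2, -2.5]
grip_width: 0.0494
```

```bash
python3 - <<'E'
from h import *
from station import ctrl
o,R=st();m=ctrl.camera_model("wrist");p,d=ctrl.camera("wrist");np.savez("w3.npz",p=p,d=d,K=m["K"],E=m["extrinsics"]);cv2.imwrite("pics/w3.png",p[:,:,::-1])
print("fix",w2f(o["ee_pos"]),f2w(-20,-4),o["moment"])
for n in("scene","top"):
    p,d=ctrl.camera(n);m=ctrl.camera_model(n);np.savez(f"{n}3.npz",p=p,d=d,K=m["K"],E=m["extrinsics"])
    cv2.imwrite(f"pics/{n}3.png",cv2.resize(p[130:270,230:430],None,fx=4,fy=4,interpolation=cv2.INTER_CUBIC)[:,:,::-1])
E
```

```text
t 5.37 pos [0.566  0.1045 0.1705] toolx [-0. -0. -1.] jaw 16.2 q [ 0.12  0.39  1.49 -0.    1.27 -0.16] F [ 0.6  0.2 -2.5] w 0.0494
fix [-20.81819198  -6.39792441] [0.56615137 0.10700016] [-0.02289769  0.00758956 -0.03859331]
```

View pics/w3.png

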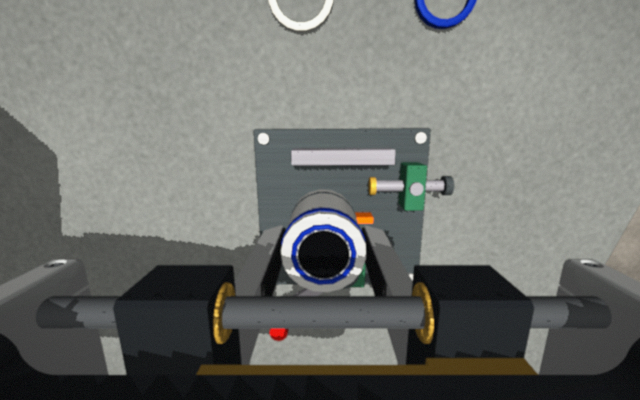

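View pics/scene3.png

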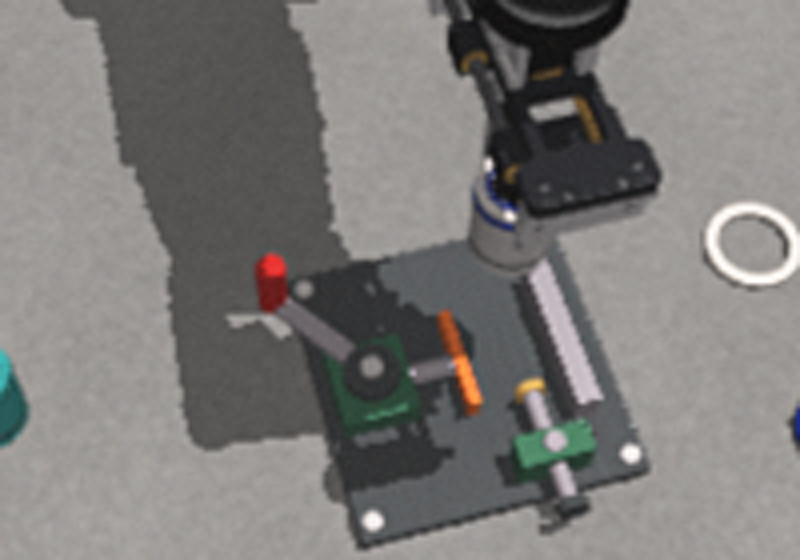

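```bash
python3 - <<'E'
from h import *
p,d,K,E=load("w3")
a=cv2.resize(p[120:230,240:460],None,fx=3.6,fy=3.6,interpolation=cv2.INTER_CUBIC);cv2.imwrite("pics/w3c.png",a[:,:,::-1])
g=cv2.cvtColor(p,cv2.COLOR_RGB2GRAY).astype(float)
for u,v in((263,138),(421,138)):
    w=np.clip(g[v-7:v+8,u-7:u+8]-130,0,None);yy,xx=np.mgrid[v-7:v+8,u-7:u+8];q=((xx*w).sum()/w.sum(),(yy*w).sum()/w.sum());P=ray(q,.0135,K,E)[0];print("screw",np.round(q,1),P.round(4),w2f(P).round(1))
print("fence rows",g[140:175,345].astype(int).tolist())
h=cv2.cvtColor(p,cv2.COLOR_RGB2HSV).astype(int)
m=(h[...,1]>110)&(h[...,0]>=15)&(h[...,0]<32)&(h[...,2]>90);m[:165]=0;m[205:]=0;m[:,:360]=0;m[:,390:]=0
v,u=np.nonzero(m);print("brass u",u.min(),u.max(),"v",v.min(),v.max())
for uv in((u.min()-.5,186),(u.max()+.5,186)):
  print([w2f(ray(uv,z,K,E)[0]).round(1).tolist() for z in(.027,.032,.037)])
# gland top center
m=(p.max(2)<40);m[:225]=0;m[285:]=0;m[:,:290]=0;m[:,360:]=0
v,u=np.nonzero(m);print("bore",u.mean(),v.mean(),[ (ray((u.mean(),v.mean()),z,K,E)[0]).round(4).tolist() for z in(.19,.195,.2)])
E
```

```text
screw [262.9 138.2] [0.4849 0.1399 0.0135] [-88.6  50.6]
screw [420.5 137.3] [0.6547 0.1902 0.0135] [88.5 50.7]
fence rows [100, 99, 100, 100, 100, 98, 94, 94, 98, 118, 165, 198, 204, 203, 199, 198, 196, 197, 197, 197, 197, 199, 200, 194, 160, 90, 53, 47, 55, 77, 94, 96, 97, 96, 96]
brass u 369 376 v 177 194
[[29.9, -2.0], [29.1, -0.9], [28.3, 0.1]]
[[38.8, -2.0], [37.9, -1.0], [37.0, 0.1]]
bore 323.18753509264457 254.39584503088153 [[0.5666, 0.1016, 0.19], [0.5659, 0.1038, 0.195], [0.5653, 0.1061, 0.2]]
```

View pics/w3c.png

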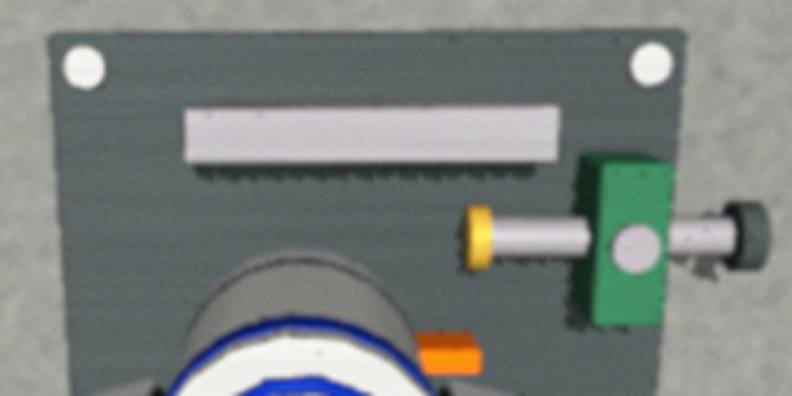

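The stop face is at about fixture x 29.5, so the gland should seat at about x 4.5. The gland hangs upright at fixture (-21, -7), and I lower it into the nest with a small +y correction.

jog_arm(
  rows=[-0.001,0.003,-0.015,0,0,0,0.7,0,0,-0.025,0,0,0,0.7,0,0,-0.025,0,0,0,0.7,0,0,-0.02,0,0,0,0.7,0,0,-0.015,0,0,0,0.7,0,0,-0.008,0,0,0,0.7,0,0,-0.003,0,0,0,0.7,0,0,0,0,0,0,0.7],
)

```text
time_s: 6.18
ee_pos: [0.565, 0.1082, 0.0594]
eef_rot: [-1.688, 1.57, -2.976]
force: [0.3, -0.5, -2.8]
grip_width: 0.0495
```

jog_arm(
  rows=[0,0,0,0,0,0,0.7,0,0,-0.001,0,0,0,0.7,0,0,-0.001,0,0,0,0.7,0,0,0,0,0,0,0.7],
)

```text
time_s: 6.52
ee_pos: [0.5651, 0.1086, 0.0578]
eef_rot: [1.411, 1.57, 0.124]
force: [0.1, -0.8, -2.8]
grip_width: 0.0493
```

jog_arm(
  rows=[0,0,-0.001,0,0,0,0.7,0,0,-0.001,0,0,0,0.7,0,0,0,0,0,0,0.7],
)

```text
time_s: 6.77
ee_pos: [0.5648, 0.1086, 0.0553]
eef_rot: [-1.596, 1.57, -2.884]
force: [0.2, 0.2, -3.5]
grip_width: 0.0493
```

jog_arm(
  rows=[0,0,-0.001,0,0,0,0.7,0,0,0,0,0,0,0.7],
)

```text
time_s: 6.93
ee_pos: [0.5648, 0.1086, 0.0543]
eef_rot: [-1.731, 1.571, -3.018]
force: [-0.8, -0.1, -2.5]
grip_width: 0.0497
```

jog_arm(
  rows=[0,0,-0.001,0,0,0,0.7,0,0,0,0,0,0,0.7],
)

```text
time_s: 7.1
ee_pos: [0.565, 0.1087, 0.054]
eef_rot: [1.41, 1.571, 0.122]
force: [-3.7, -0.2, 3.9]
grip_width: 0.0491
```

jog_arm(
  rows=[0,0,0.001,0,0,0,0.7,0.0029,0.0008,0,0,0,0,0.7,0.0038,0.0011,0,0,0,0,0.7,0.0038,0.0011,0,0,0,0,0.7,0.0038,0.0011,0,0,0,0,0.7,0.0019,0.0006,0,0,0,0,0.7,0.0019,0.0006,0,0,0,0,0.7,0,0,0,0,0,0,0.7],
)

```text
time_s: 7.77
ee_pos: [0.5833, 0.114, 0.0543]
eef_rot: [-2.249, 1.571, 2.747]
force: [-0.4, -0.5, -3.8]
grip_width: 0.0494
```

```bash
python3 - <<'E'
from h import *
from station import ctrl
o,R=st();print("fix",w2f(o["ee_pos"]))
m=ctrl.camera_model("wrist");p,d=ctrl.camera("wrist");cv2.imwrite("pics/w4.png",p[:,:,::-1])
E
```

```text
t 7.77 pos [0.5833 0.114  0.0543] toolx [-0.  0. -1.] jaw 16.2 q [ 0.13  0.56  1.53  0.    1.05 -0.15] F [-0.4 -0.5 -3.8] w 0.0494
fix [-1.59187399 -2.11719524]
```

View pics/w4.png

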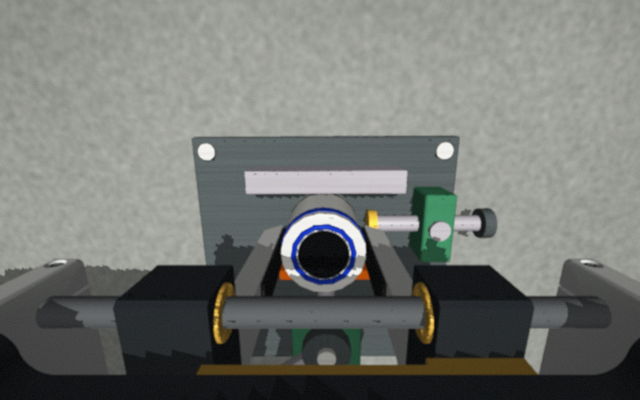

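The gland stands between the fence (325,182) and the pad (325,272), close to the brass face at (371,219). I creep in and watch the force.

jog_arm(
  rows=[0.0019,0.0006,0,0,0,0,0.7,0.001,0.0003,0,0,0,0,0.7,0,0,0,0,0,0,0.7],
)

```text
time_s: 8.07
ee_pos: [0.5861, 0.1149, 0.0545]
eef_rot: [1.572, 1.571, 0.285]
force: [0.9, -0.5, -3.5]
grip_width: 0.0496
```

jog_arm(
  rows=[0.001,0.0003,0,0,0,0,0.7,0,0,0,0,0,0,0.7],
)

```text
time_s: 8.23
ee_pos: [0.587, 0.1151, 0.0545]
eef_rot: [1.309, 1.571, 0.022]
force: [-0.3, -0.4, -2.5]
grip_width: 0.0498
```

jog_arm(
  rows=[0.001,0.0003,0,0,0,0,0.7,0,0,0,0,0,0,0.7],
)

```text
time_s: 8.4
ee_pos: [0.588, 0.1155, 0.0545]
eef_rot: [1.428, 1.571, 0.141]
force: [0.8, 0.7, -3.4]
grip_width: 0.0498
```

jog_arm(
  rows=[0.0005,0.0002,0,0,0,0,0.7,0,0,0,0,0,0,0.7],
)

```text
time_s: 8.57
ee_pos: [0.5885, 0.1156, 0.0544]
eef_rot: [1.213, 1.571, -0.074]
force: [0.6, 0.1, -3.6]
grip_width: 0.0495
```

jog_arm(
  rows=[0.0005,0.0001,0,0,0,0,0.7,0,0,0,0,0,0,0.7],
)

```text
time_s: 8.73
ee_pos: [0.589, 0.1158, 0.0545]
eef_rot: [1.611, 1.571, 0.324]
force: [0.9, -0.3, -3.0]
grip_width: 0.0497
```

jog_arm(
  rows=[0.0005,0.0002,0,0,0,0,0.7,0,0,0,0,0,0,0.7],
)

```text
time_s: 8.9
ee_pos: [0.5895, 0.1159, 0.0544]
eef_rot: [2.559, 1.571, 1.272]
force: [0.5, -0.3, -3.3]
grip_width: 0.0498
```

jog_arm(
  rows=[0.0005,0.0001,0,0,0,0,0.7,0,0,0,0,0,0,0.7],
)

```text
time_s: 9.07
ee_pos: [0.59, 0.116, 0.0545]
eef_rot: [1.488, 1.571, 0.201]
force: [0.4, -0.5, -2.9]
grip_width: 0.0494
```

jog_arm(
  rows=[0.0005,0.0002,0,0,0,0,0.7,0,0,0,0,0,0,0.7],
)

```text
time_s: 9.23
ee_pos: [0.5905, 0.1162, 0.0544]
eef_rot: [3.117, 1.571, 1.83]
force: [0.4, -0.0, -2.3]
grip_width: 0.0495
```

jog_arm(
  rows=[0.0005,0.0001,0,0,0,0,0.7,0,0,0,0,0,0,0.7],
)

```text
time_s: 9.4
ee_pos: [0.5906, 0.1163, 0.0544]
eef_rot: [-1.669, 1.57, -2.956]
force: [-2.0, 0.1, -1.3]
grip_width: 0.0497
```

jog_arm(
  rows=[0.0005,0.0001,0,0,0,0,0.7,0,0,0,0,0,0,0.7],
)

```text
time_s: 9.57
ee_pos: [0.5907, 0.1163, 0.0544]
eef_rot: [-1.647, 1.569, -2.934]
force: [-6.9, -1.5, 1.5]
grip_width: 0.0493
```

jog_arm(
  rows=[0.0005,0.0002,0,0,0,0,0.7,0,0,0,0,0,0,0.7],
)

```text
time_s: 9.73
ee_pos: [0.5908, 0.1163, 0.0544]
eef_rot: [-1.622, 1.568, -2.91]
force: [-9.8, -1.9, 2.9]
grip_width: 0.0494
```

Contact at about 10 N, well under 25 N. I ease it off slightly, set the gland fully down and release.

jog_arm(
  rows=[-0.0004,-0.0001,-0.0005,0,0,0,0.7,0,0,0,0,0,0,0.7],
)

```text
time_s: 9.9
ee_pos: [0.5908, 0.1163, 0.0541]
eef_rot: [-1.612, 1.569, -2.9]
force: [-7.3, -2.6, 4.1]
grip_width: 0.0498
```

jog_arm(
  rows=[0,0,0,0,0,0,0.4,0,0,0,0,0,0,0.3,0,0,0,0,0,0,0.3,0,0,0,0,0,0,0.3],
)

```text
time_s: 10.23
ee_pos: [0.5918, 0.1166, 0.0542]
eef_rot: [1.497, 1.57, 0.21]
force: [-0.3, -0.5, 0.5]
grip_width: 0.0658
```

```bash
python3 - <<'E'
from h import *
from station import ctrl
o,R=st();print("fix",w2f(o["ee_pos"]))
m=ctrl.camera_model("wrist");p,d=ctrl.camera("wrist");cv2.imwrite("pics/w5.png",p[:,:,::-1]);np.savez("w5.npz",p=p,d=d,K=m["K"],E=m["extrinsics"])
E
```

```text
t 10.23 pos [0.5918 0.1166 0.0542] toolx [ 0.001  0.    -1.   ] jaw 16.2 q [ 0.13  0.57  1.5   0.    1.06 -0.15] F [-0.3 -0.5  0.5] w 0.0658
fix [ 7.32575493 -2.07196553]
```

View pics/w5.png

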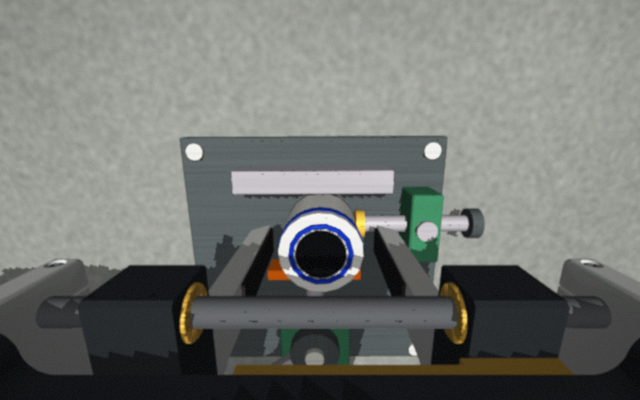

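The gland stands free against the brass face at (360,222). Now I plan the lever arc.

```bash
cat >> h.py <<'E'
PV=f2w(0,-98)
def tool(th,s,r=85.):
    """tool xy and jaw heading (deg) for lever angle th, trailing the knob by s mm"""
    a=np.deg2rad(-145)+th+YAW; e=np.array([np.cos(a),np.sin(a)]); t=np.array([-e[1],e[0]])
    return PV+e*r/1000-t*s/1000, np.rad2deg(a)
def lever(pos,s):  # lever angle if tool touches with trail s
    d=(np.asarray(pos)[:2]-PV); return np.arctan2(d[1],d[0])+np.arctan2(s,85)-YAW+np.deg2rad(145)
E
python3 - <<'E'
from h import *
o,R=st()
x,j=tool(0,32);print("start",x.round(4),j,"delta",(x-o["ee_pos"][:2]).round(4), "fix",w2f(x),"knob",tool(0,0)[0])
for th in np.arange(0,1.7,.1):
    x,j=tool(th,18);print(round(th,2),x.round(4),round(j,1))
E
```

```text
t 10.28 pos [0.5918 0.1166 0.0541] toolx [ 0.001  0.    -1.   ] jaw 16.2 q [ 0.13  0.57  1.5   0.    1.06 -0.15] F [-0.3  0.6  0.1] w 0.0659
start [ 0.534 -0.024] -128.55 delta [-0.0578 -0.1406] fix [ -87.98236973 -120.54113167] knob [ 0.55897972 -0.04396408]
0.0 [ 0.5449 -0.0327] -128.6
0.1 [ 0.5508 -0.0392] -122.8
0.2 [ 0.5572 -0.045 ] -117.1
0.3 [ 0.5642 -0.0501] -111.4
0.4 [ 0.5717 -0.0545] -105.6
0.5 [ 0.5796 -0.0581] -99.9
0.6 [ 0.5878 -0.061 ] -94.2
0.7 [ 0.5963 -0.0629] -88.4
0.8 [ 0.6049 -0.0641] -82.7
0.9 [ 0.6136 -0.0644] -77.0
1.0 [ 0.6222 -0.0638] -71.3
1.1 [ 0.6308 -0.0623] -65.5
1.2 [ 0.6392 -0.06  ] -59.8
1.3 [ 0.6473 -0.0569] -54.1
1.4 [ 0.655 -0.053] -48.3
1.5 [ 0.6623 -0.0483] -42.6
1.6 [ 0.6691 -0.0429] -36.9
```

jog_arm(
  rows=[0,0,0.01,0,0,0,0.3,0,0,0.025,0,0,0,0.3,0,0,0.035,0,0,0,0.3,0,0,0.035,0,0,0,0.3,0,0,0.02,0,0,0,0.3,0,0,0,0,0,0,0.3],
)

```text
time_s: 10.78
ee_pos: [0.5933, 0.1168, 0.1851]
eef_rot: [1.421, 1.562, 0.133]
force: [1.2, 0.6, 0.2]
grip_width: 0.0659
```

jog_arm(
  rows=[-0.002,-0.005,0,0,0,-7,0.6,-0.003,-0.008,0,0,0,-7,1,-0.003,-0.008,0,0,0,-7,1,-0.003,-0.008,0,0,0,-7,1,-0.003,-0.008,0,0,0,-7,1,-0.003,-0.008,0,0,0,-7,1,-0.003,-0.008,0,0,0,-7,1,-0.003,-0.008,0,0,0,-7,1],
)

```text
time_s: 11.45
ee_pos: [0.5681, 0.0551, 0.1788]
eef_rot: [-0.889, 1.57, 3.124]
force: [-0.2, 0.1, 0.6]
grip_width: 0.0158
```

jog_arm(
  rows=[-0.003,-0.008,0,0,0,-7,1,-0.003,-0.008,0,0,0,-7,1,-0.003,-0.008,0,0,0,-7,1,-0.003,-0.008,0,0,0,-7,1,-0.003,-0.008,0,0,0,-7,1,-0.003,-0.008,0,0,0,-7,1,-0.003,-0.008,0,0,0,-7,1,-0.003,-0.008,0,0,0,-7,1],
)

```text
time_s: 12.12
ee_pos: [0.5442, -0.0089, 0.1788]
eef_rot: [0.033, 1.57, 3.068]
force: [-0.5, 0.8, -0.2]
grip_width: 0.0005
```

jog_arm(
  rows=[-0.003,-0.006,0,0,0,-7,1,-0.003,-0.005,0,0,0,-7,1,-0.003,-0.003,0,0,0,-7,1,-0.002,-0.002,0,0,0,-7,1,0,0,0,0,0,-4.5,1,0,0,0,0,0,0,1],
)

```text
time_s: 12.62
ee_pos: [0.5333, -0.0246, 0.1789]
eef_rot: [0.365, 1.571, 2.834]
force: [0.1, -0.3, 0.3]
grip_width: 0.0008
```

```bash
python3 - <<'E'
from h import *
from station import ctrl
o,R=st();print("fix",w2f(o["ee_pos"]));print("to start",(tool(0,32)[0]-o["ee_pos"][:2]).round(4))
m=ctrl.camera_model("wrist");p,d=ctrl.camera("wrist");cv2.imwrite("pics/w6.png",p[:,:,::-1]);np.savez("w6.npz",p=p,d=d,K=m["K"],E=m["extrinsics"])
for n in ("scene",):
    p,d=ctrl.camera(n);m=ctrl.camera_model(n);np.savez(f"{n}6.npz",p=p,d=d,K=m["K"],E=m["extrinsics"])
    cv2.imwrite(f"pics/{n}6.png",cv2.resize(p[170:270,270:410],None,fx=5,fy=5,interpolation=cv2.INTER_CUBIC)[:,:,::-1])
E
```

```text
t 12.62 pos [ 0.5333 -0.0246  0.1789] toolx [-0.  0. -1.] jaw -128.5 q [-0.11  0.29  1.6   0.    1.25  2.13] F [ 0.1 -0.3  0.3] w 0.0008
fix [ -88.77223363 -120.90020659]
to start [0.0007 0.0006]
```

View pics/w6.png

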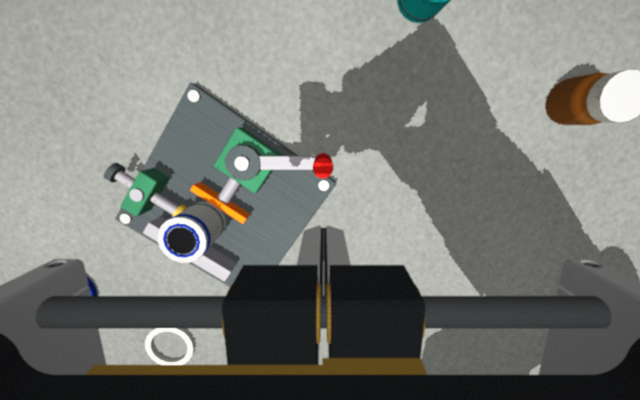

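View pics/scene6.png

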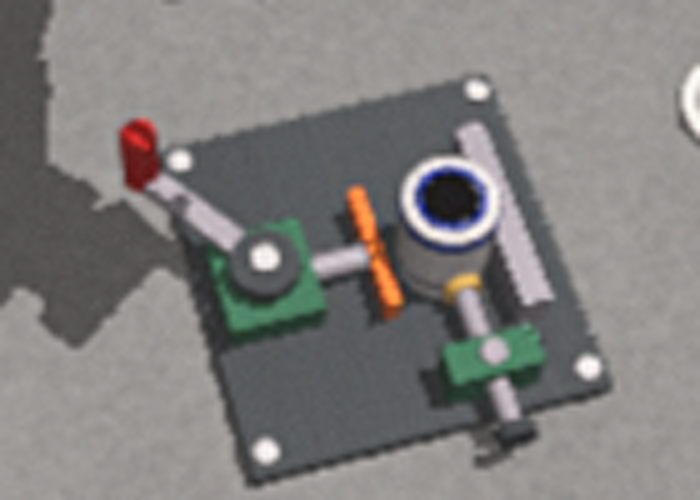

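The gland stands upright between the fence and the pad, touching the brass face at about (462,287) in the crop. I'll check its x position numerically and lower the shut fingers beside the knob.

jog_arm(
  rows=[0,0,-0.02,0,0,0,1,0,0,-0.03,0,0,0,1,0,0,-0.03,0,0,0,1,0,0,-0.025,0,0,0,1,0,0,-0.012,0,0,0,1,0,0,-0.003,0,0,0,1,0,0,0,0,0,0,1],
)

```text
time_s: 13.3
ee_pos: [0.5336, -0.0244, 0.059]
eef_rot: [0.503, 1.57, 2.978]
force: [-0.6, 0.5, 0.5]
grip_width: 0.0004
```

```bash
python3 - <<'E'
from h import *
p,d,K,E=load("scene6");c=p.max(2)<45;c[:200]=0;c[220:]=0;c[:,:350]=0;c[:,372:]=0
v,u=np.nonzero(c);q=(u.mean(),v.mean());print(q,w2f(ray(q,.077,K,E)[0]),len(u))
o,R=st();x,_=tool(0,19);print("to s=19",(x-o["ee_pos"][:2]).round(4))
E
```

```text
(np.float64(359.5633802816901), np.float64(209.1267605633803)) [ 4.39764748 -2.56768284] 71
t 13.3 pos [ 0.5336 -0.0244  0.059 ] toolx [-0.001  0.    -1.   ] jaw -128.2 q [-0.11  0.43  1.71  0.    1.    2.12] F [-0.6  0.5  0.5] w 0.0004
to s=19 [ 0.0105 -0.0077]
```

jog_arm(
  rows=[0.004,-0.003,0,0,0,0,1,0.004,-0.003,0,0,0,0,1,0.001,-0.001,0,0,0,0,1,0,0,0,0,0,0,1],
)

```text
time_s: 13.63
ee_pos: [0.5433, -0.0319, 0.0598]
eef_rot: [-2.608, 1.569, -0.134]
force: [-0.4, 0.6, 0.8]
grip_width: 0.0009
```

jog_arm(
  rows=[0.0015,-0.0012,0,0,0,0,1,0.0015,-0.0012,0,0,0,0,1,0,0,0,0,0,0,1],
)

```text
time_s: 13.88
ee_pos: [0.5457, -0.034, 0.0591]
eef_rot: [-2.371, 1.571, 0.102]
force: [1.3, -0.4, 1.3]
grip_width: 0.0006
```

jog_arm(
  rows=[0.0015,-0.0012,0,0,0,0,1,0.0015,-0.0012,0,0,0,0,1,0,0,0,0,0,0,1],
)

```text
time_s: 14.13
ee_pos: [0.5486, -0.0364, 0.0589]
eef_rot: [0.589, 1.571, 3.063]
force: [-0.4, 0.5, 0.1]
grip_width: 0.0002
```

```bash
python3 - <<'E'
from h import *
from station import ctrl
o,R=st();m=ctrl.camera_model("wrist");p,d=ctrl.camera("wrist");np.savez("w7.npz",p=p,d=d,K=m["K"],E=m["extrinsics"]);cv2.imwrite("pics/w7.png",p[:,:,::-1])
h=cv2.cvtColor(p,cv2.COLOR_RGB2HSV);M=((h[...,1]>150)&((h[...,0]<6)|(h[...,0]>174))&(h[...,2]>90)).astype(np.uint8)
n,l,s,c=cv2.connectedComponentsWithStats(M)
for i in range(1,n):
    if s[i,4]>50:print(s[i],c[i],ray(c[i],.085,m["K"],m["extrinsics"]),tool(0,0)[0],np.rad2deg(0))
E
```

```text
t 14.13 pos [ 0.5486 -0.0364  0.0589] toolx [-0.  0. -1.] jaw -128.3 q [-0.13  0.46  1.66 -0.    1.02  2.11] F [-0.4  0.5  0.1] w 0.0002
[ 305  190   35   50 1321] [322.35806207 215.20363361] [[ 0.5676822  -0.05177002  0.085     ]] [ 0.55897972 -0.04396408] 0.0
```

View pics/w7.png

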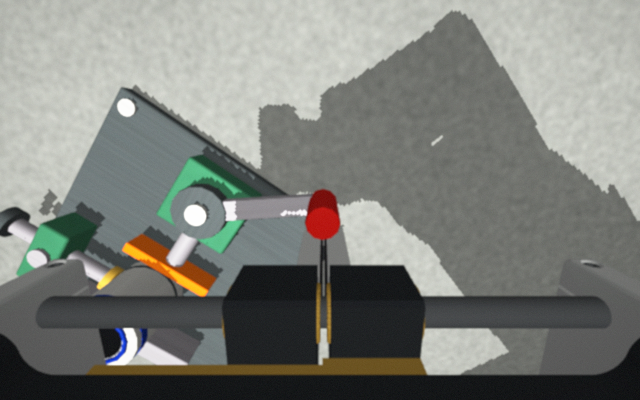

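```bash
python3 - <<'E'
from h import *
p,d,K,E=load("w7");a=cv2.resize(p[180:270,270:380],None,fx=7,fy=6.5,interpolation=cv2.INTER_CUBIC);cv2.imwrite("pics/w7c.png",a[:,:,::-1])
for v in (219,222,225): print(v,ray((322.5,v),.085,K,E)[0].round(4))
k=tool(0,0)[0];print(k,proj([[*k,.085]],K,E),proj([[*PV,.048]],K,E))
for th in(.05,.1,.15,.2):print(th,proj([[*tool(th,0)[0],.085]],K,E))
E
```

```text
219 [ 0.5659 -0.0505  0.085 ]
222 [ 0.5646 -0.0494  0.085 ]
225 [ 0.5632 -0.0483  0.085 ]
[ 0.55897972 -0.04396408] [[321.04584163 235.17905699]] [[196.39564528 214.68128371]]
0.05 [[320.87909222 227.98748661]]
0.1 [[320.32486379 220.7179579 ]]
0.15 [[319.37693738 213.38778961]]
0.2 [[318.03002653 206.01516515]]
```

View pics/w7c.png

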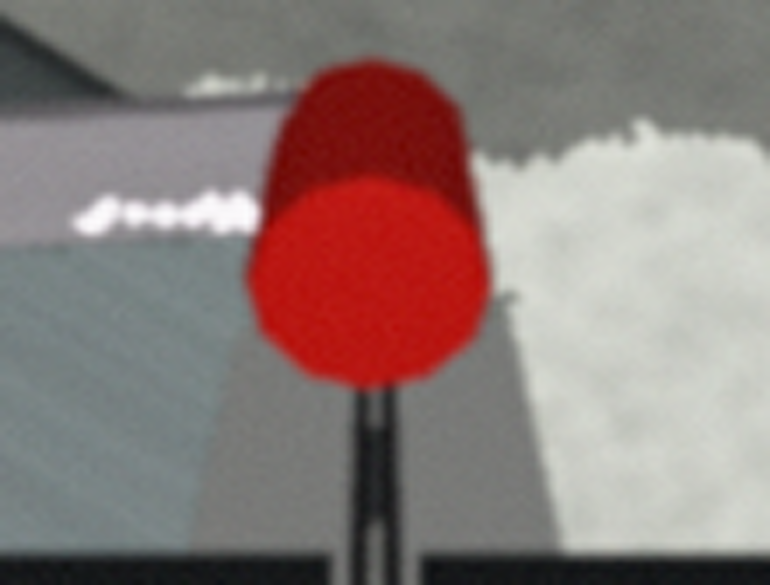

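```bash
python3 - <<'E'
from h import *
o,R=st();print("lever for s 18,19,20",[lever(o["ee_pos"],s).round(3) for s in(18,19,20)])
cur=o["ee_pos"][:2];
ths=np.arange(.1,1.7,.05)
for th in ths:
    x,j=tool(th,19);print(round(th,2),((x-cur)*1000).round(1));cur=x
E
```

```text
t 14.18 pos [ 0.5486 -0.0364  0.0589] toolx [-0. -0. -1.] jaw -128.3 q [-0.13  0.46  1.66 -0.    1.01  2.11] F [-1.2  0.8  1.3] w 0.0003
lever for s 18,19,20 [np.float64(0.059), np.float64(0.07), np.float64(0.082)]
0.1 [ 1.3 -2.3]
0.15 [ 3.1 -3. ]
0.2 [ 3.3 -2.9]
0.25 [ 3.4 -2.7]
0.3 [ 3.5 -2.5]
0.35 [ 3.7 -2.3]
0.4 [ 3.8 -2.2]
0.45 [ 3.9 -2. ]
0.5 [ 4.  -1.8]
0.55 [ 4.1 -1.6]
0.6 [ 4.1 -1.4]
0.65 [ 4.2 -1.2]
0.7 [ 4.3 -0.9]
0.75 [ 4.3 -0.7]
0.8 [ 4.3 -0.5]
0.85 [ 4.3 -0.3]
0.9 [ 4.4 -0.1]
0.95 [4.4 0.1]
1.0 [4.3 0.4]
1.05 [4.3 0.6]
1.1 [4.3 0.8]
1.15 [4.2 1. ]
1.2 [4.2 1.2]
1.25 [4.1 1.4]
1.3 [4.  1.6]
1.35 [4.  1.8]
1.4 [3.9 2. ]
1.45 [3.8 2.2]
1.5 [3.6 2.4]
1.55 [3.5 2.6]
1.6 [3.4 2.7]
1.65 [3.2 2.9]
```

jog_arm(
  rows=[0.0013,-0.0023,0,0,0,4,1,0.0031,-0.003,0,0,0,3.5,1,0.0033,-0.0029,0,0,0,2.87,1,0.0034,-0.0027,0,0,0,2.87,1],
)

```text
time_s: 14.52
ee_pos: [0.5594, -0.0471, 0.0589]
eef_rot: [0.084, 1.57, 2.791]
force: [-4.2, 2.0, 2.2]
grip_width: 0.0001
```

jog_arm(
  rows=[0.0035,-0.0025,0,0,0,2.87,1,0.0037,-0.0023,0,0,0,2.87,1,0.0038,-0.0022,0,0,0,2.87,1,0.0039,-0.002,0,0,0,2.87,1],
)

```text
time_s: 14.85
ee_pos: [0.574, -0.0563, 0.0588]
eef_rot: [0.152, 1.569, 3.06]
force: [-7.4, 0.6, 3.9]
grip_width: 0.0002
```

jog_arm(
  rows=[0.004,-0.0018,0,0,0,2.87,1,0.0041,-0.0016,0,0,0,2.87,1,0.0041,-0.0014,0,0,0,2.87,1,0.0042,-0.0012,0,0,0,2.87,1],
)

```text
time_s: 15.18
ee_pos: [0.5902, -0.0624, 0.0588]
eef_rot: [0.074, 1.568, -3.101]
force: [-8.0, -0.6, 4.3]
grip_width: 0.0004
```

```bash
python3 - <<'E'
from h import *
from station import ctrl
o,R=st();print("lever",lever(o["ee_pos"],19),"target",tool(.65,19),np.hypot(*(o["ee_pos"][:2]-PV)))
m=ctrl.camera_model("wrist");p,d=ctrl.camera("wrist");cv2.imwrite("pics/w8.png",p[:,:,::-1])
E
```

```text
t 15.18 pos [ 0.5902 -0.0624  0.0588] toolx [-0.002 -0.    -1.   ] jaw -91.9 q [-0.17  0.55  1.53 -0.    1.07  1.44] F [-8.  -0.6  4.3] w 0.0004
lever 0.6419923152453153 target (array([ 0.59101653, -0.06203282]), np.float64(-91.30774331649651)) 0.0876326633506267
```

View pics/w8.png

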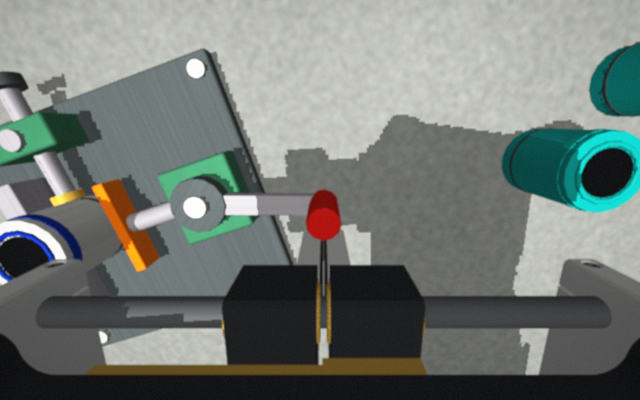

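The knob at (323,215) is centred on the fingers and tracking, with a push of about 8 N. I continue along the arc.

jog_arm(
  rows=[0.0043,-0.0009,0,0,0,2.87,1,0.0043,-0.0007,0,0,0,2.87,1,0.0043,-0.0005,0,0,0,2.87,1,0.0043,-0.0003,0,0,0,2.87,1],
)

```text
time_s: 15.57
ee_pos: [0.6073, -0.0652, 0.0588]
eef_rot: [0.08, 1.568, -2.895]
force: [-8.1, -3.5, 4.0]
grip_width: 0.0005
```

jog_arm(
  rows=[0.0044,-0.0001,0,0,0,2.87,1,0.0044,0.0001,0,0,0,2.87,1,0.0043,0.0004,0,0,0,2.87,1,0.0043,0.0006,0,0,0,2.87,1],
)

```text
time_s: 15.9
ee_pos: [0.625, -0.0644, 0.0589]
eef_rot: [0.166, 1.569, -2.609]
force: [-7.3, -5.0, 2.9]
grip_width: 0.0004
```

jog_arm(
  rows=[0.0043,0.0008,0,0,0,2.87,1,0.0042,0.001,0,0,0,2.87,1,0.0042,0.0012,0,0,0,2.87,1,0.0041,0.0014,0,0,0,2.87,1],
)

```text
time_s: 16.23
ee_pos: [0.6423, -0.0601, 0.059]
eef_rot: [0.655, 1.57, -1.919]
force: [-2.7, -4.8, 1.9]
grip_width: 0.0001
```

```bash
python3 - <<'E'
from h import *
o,R=st();print("lever",lever(o["ee_pos"],19),"target",tool(1.25,19),np.hypot(*(o["ee_pos"][:2]-PV)),o["moment"])
E
```

```text
t 16.23 pos [ 0.6423 -0.0601  0.059 ] toolx [-0.    -0.001 -1.   ] jaw -57.5 q [-0.15  0.65  1.36 -0.    1.13  0.85] F [-2.7 -4.8  1.9] w 0.0001
lever 1.244774504462987 target (array([ 0.64241039, -0.05908672]), np.float64(-56.93027560864711)) 0.08799762715304268 [-0.90505883  0.59831321 -0.0201488 ]
```

jog_arm(
  rows=[0.004,0.0016,0,0,0,2.87,1,0.004,0.0018,0,0,0,2.87,1,0.0039,0.002,0,0,0,2.87,1,0.0038,0.0022,0,0,0,2.87,1],
)

```text
time_s: 16.57
ee_pos: [0.6583, -0.0518, 0.0589]
eef_rot: [1.701, 1.57, -0.673]
force: [-0.4, -0.5, -0.3]
grip_width: 0.0006
```

jog_arm(
  rows=[0,0,0,0,0,0,1,0,0,0,0,0,0,1],
)

```text
time_s: 16.73
ee_pos: [0.658, -0.0515, 0.0587]
eef_rot: [-0.343, 1.571, -2.72]
force: [-0.1, 0.3, 0.2]
grip_width: 0.0006
```

```bash
python3 - <<'E'
from h import *
from station import ctrl
o,R=st();print("lever",lever(o["ee_pos"],19))
m=ctrl.camera_model("wrist");p,d=ctrl.camera("wrist");cv2.imwrite("pics/w9.png",p[:,:,::-1])
K,E=m["K"],m["extrinsics"]
for th in(1.45,1.5,1.55,1.6,1.65):print(th,proj([[*tool(th,0)[0],.085]],K,E))
E
```

```text
t 16.73 pos [ 0.658  -0.0515  0.0587] toolx [-0. -0. -1.] jaw -46.2 q [-0.13  0.68  1.31 -0.    1.15  0.67] F [-0.1  0.3  0.2] w 0.0006
lever 1.448869690716201
1.45 [[321.78420543 222.929384  ]]
1.5 [[321.48058318 215.57101332]]
1.55 [[320.78325567 208.1386862 ]]
1.6 [[319.6861927  200.65034548]]
1.65 [[318.18433657 193.12481642]]
```

View pics/w9.png

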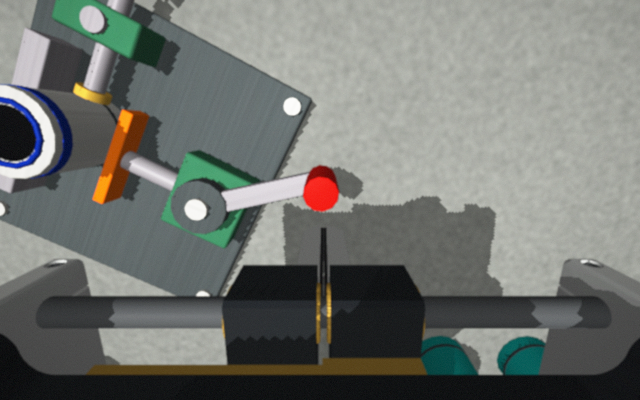

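It has snapped shut. The knob top at (321,191) matches 1.65 rad (predicted (318,193)), and the pad at (120,157) is on the gland. I follow up and press against the stop.

jog_arm(
  rows=[0.0036,0.0024,0,0,0,2.87,1,0.0035,0.0026,0,0,0,2.87,1,0.0034,0.0027,0,0,0,2.87,1,0,0,0,0,0,0,1],
)

```text
time_s: 17.12
ee_pos: [0.6687, -0.0436, 0.0589]
eef_rot: [2.489, 1.571, 0.264]
force: [-1.4, 0.6, -0.1]
grip_width: 0.0007
```

jog_arm(
  rows=[0.0015,0.0014,0,0,0,2,1,0,0,0,0,0,0,1],
)

```text
time_s: 17.28
ee_pos: [0.6699, -0.0425, 0.0589]
eef_rot: [0.917, 1.571, -1.275]
force: [-0.3, 1.4, 0.5]
grip_width: 0.0005
```

jog_arm(
  rows=[0.0008,0.0007,0,0,0,0,1,0,0,0,0,0,0,1],
)

```text
time_s: 17.45
ee_pos: [0.6707, -0.0419, 0.059]
eef_rot: [0.994, 1.571, -1.199]
force: [0.2, -0.4, -0.3]
grip_width: 0.0003
```

jog_arm(
  rows=[0.0006,0.0008,0,0,0,0,1,0,0,0,0,0,0,1],
)

```text
time_s: 17.62
ee_pos: [0.6713, -0.0412, 0.0589]
eef_rot: [-0.131, 1.57, -2.323]
force: [-0.1, -1.1, -0.0]
grip_width: 0.0004
```

jog_arm(
  rows=[0.0003,0.0004,0,0,0,0,1,0,0,0,0,0,0,1],
)

```text
time_s: 17.78
ee_pos: [0.6714, -0.0411, 0.0589]
eef_rot: [-0.332, 1.57, -2.523]
force: [-3.9, -4.4, 1.1]
grip_width: 0.0004
```

jog_arm(
  rows=[0.0003,0.0004,0,0,0,0,1,0,0,0,0,0,0,1],
)

```text
time_s: 17.95
ee_pos: [0.6714, -0.041, 0.0589]
eef_rot: [-0.364, 1.569, -2.555]
force: [-5.9, -6.4, 2.5]
grip_width: 0.0006
```

jog_arm(
  rows=[0.0003,0.0004,0,0,0,0,1,0,0,0,0,0,0,1],
)

```text
time_s: 18.12
ee_pos: [0.6715, -0.041, 0.0589]
eef_rot: [-0.371, 1.568, -2.562]
force: [-7.4, -7.1, 2.7]
grip_width: 0.0002
```

jog_arm(
  rows=[0.0001,0.0002,0,0,0,0,1,0,0,0,0,0,0,1,0,0,0,0,0,0,1],
)

```text
time_s: 18.37
ee_pos: [0.6715, -0.041, 0.0589]
eef_rot: [-0.352, 1.568, -2.544]
force: [-8.5, -7.8, 2.8]
grip_width: 0.0009
```

jog_arm(
  rows=[-0.001,-0.0015,0,0,0,0,1,-0.003,-0.004,0,0,0,0,1,-0.006,-0.008,0,0,0,0,1,-0.006,-0.008,0,0,0,0,1,0,0,0.03,0,0,0,1,0,0,0.035,0,0,0,1,0,0,0.035,0,0,0,1,0,0,0.035,0,0,0,1],
)

```text
time_s: 19.03
ee_pos: [0.6557, -0.0618, 0.1956]
eef_rot: [-2.037, 1.571, 2.055]
force: [0.6, -0.1, 0.1]
grip_width: 0.0007
```

jog_arm(
  rows=[-0.01,-0.02,0,0,0,0,1,-0.02,-0.03,0,0,0,0,1,-0.02,-0.03,0,0,0,0,1,-0.02,-0.03,0,0,0,0,1,0,0,0,0,0,0,1,0,0,0,0,0,0,1],
)

```text
time_s: 19.53
ee_pos: [0.5853, -0.1729, 0.1943]
eef_rot: [2.06, 1.57, -0.134]
force: [0.5, 0.7, -0.7]
grip_width: 0.0005
```

```bash
python3 - <<'E'
from h import *
from station import ctrl
st()
for n in ("scene","top"):
    p,d=ctrl.camera(n);m=ctrl.camera_model(n);K,E=m["K"],m["extrinsics"];np.savez(f"{n}9.npz",p=p,d=d,K=K,E=E)
    q=p[170:270,270:410] if n=="scene" else p[130:250,215:360]
    cv2.imwrite(f"pics/{n}9.png",cv2.resize(q,None,fx=5,fy=5,interpolation=cv2.INTER_CUBIC)[:,:,::-1])
    cv2.imwrite(f"pics/{n}9f.png",p[:,:,::-1])
    u,v=proj([[*f2w(4.5,0),.077]],K,E)[0].astype(int)
    c=p.max(2)<45;k=np.zeros_like(c);k[v-9:v+10,u-10:u+11]=1;b,a=np.nonzero(c&k);print(n,len(a),w2f(ray((a.mean(),b.mean()),.077,K,E)[0]))
    h=cv2.cvtColor(p,cv2.COLOR_RGB2HSV);M=((h[...,1]>150)&((h[...,0]<6)|(h[...,0]>174))&(h[...,2]>170));u,v=proj([[*tool(1.65,0)[0],.085]],K,E)[0].astype(int)
    k=np.zeros_like(c);k[v-12:v+13,u-12:u+13]=1;b,a=np.nonzero(M&k)
    if len(a):
        f=w2f(ray((a.mean(),b.mean()),.085,K,E)[0]);print("knob",f,"theta",np.arctan2(f[1]+98,f[0])+np.deg2rad(145),np.hypot(f[0],f[1]+98))
E
```

```text
t 19.53 pos [ 0.5853 -0.1729  0.1943] toolx [ 0.001 -0.    -1.   ] jaw -35.7 q [-0.35  0.44  1.35  0.    1.35  0.28] F [ 0.5  0.7 -0.7] w 0.0005
scene 71 [ 4.6385652  -0.15592341]
knob [  54.87872809 -164.51047219] theta 1.6497990181056377 86.22828832520104
top 91 [7.10519484 0.85968745]
```

View pics/scene9.png

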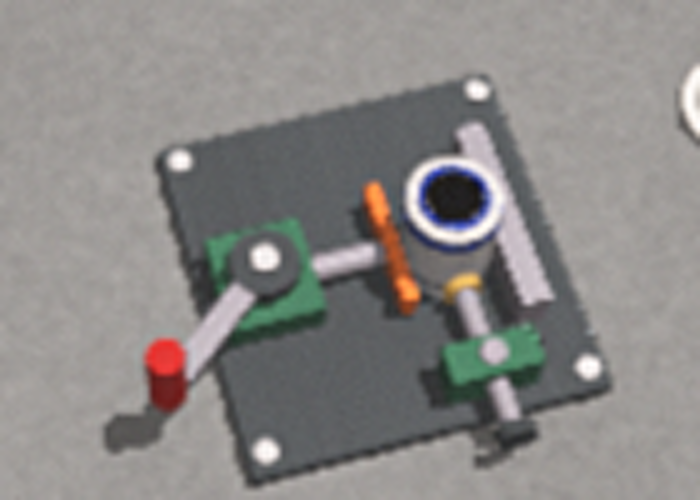

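View pics/scene9f.png

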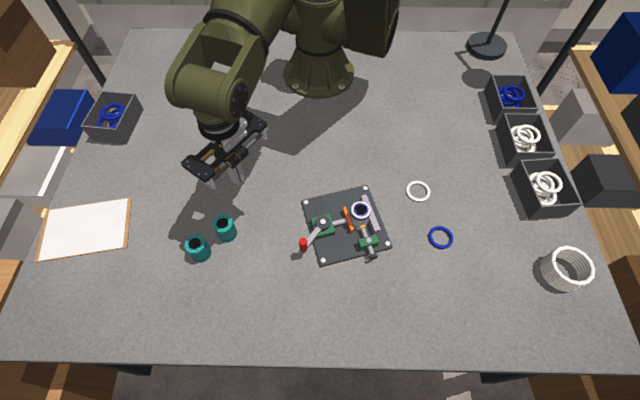

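View pics/top9.png

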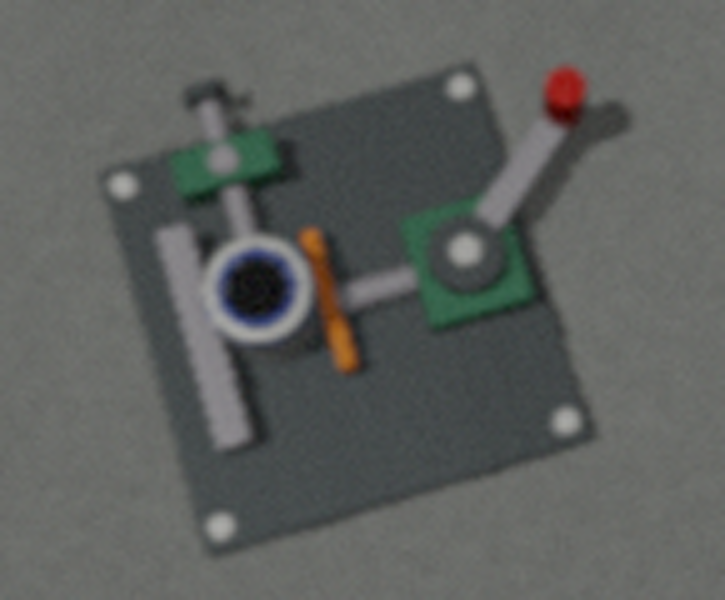

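Everything looks shut: lever at 1.650 rad, gland at y about 0. The scene view puts x at 4.6 but the top view says 7.1, so I'll look closely at the stop contact with the wrist camera from the +x side.

jog_arm(
  rows=[0.001,0.02,0,0,0,-4,1,0.001,0.035,0,0,0,-5,1,0.001,0.035,0,0,0,-5,1,0.001,0.035,0,0,0,-5,1,0.001,0.035,0,0,0,-5,1,0.002,0.035,0,0,0,-5,1,0.002,0.035,0,0,0,-5,1,0.002,0.035,0,0,0,-4,1],
)

```text
time_s: 20.3
ee_pos: [0.5972, 0.0969, 0.1939]
eef_rot: [-2.101, 1.571, 1.326]
force: [0.3, 0.1, 0.2]
grip_width: 0.0002
```

jog_arm(
  rows=[0.001,0.02,0,0,0,0,1,0,0.008,0,0,0,0,1,0,0,0,0,0,0,1,0,0,0,0,0,0,1],
)

```text
time_s: 20.63
ee_pos: [0.5983, 0.1217, 0.1937]
eef_rot: [0.307, 1.57, -2.546]
force: [0.2, -0.1, -0.1]
grip_width: 0.0002
```

```bash
python3 - <<'E'
from h import *
from station import ctrl
o,R=st();m=ctrl.camera_model("wrist");p,d=ctrl.camera("wrist");K,E=m["K"],m["extrinsics"];np.savez("w10.npz",p=p,d=d,K=K,E=E)
print("cam fix",w2f(E[:3,3]),E[2,3]);P=proj([[*f2w(29.6,0),.027],[*f2w(29.6,0),.037],[*f2w(4.6,0),.077]],K,E);print(P)
cv2.imwrite("pics/w10.png",p[:,:,::-1])
u,v=P[1].astype(int);q=p[max(v-50,0):v+50,u-65:u+65];cv2.imwrite("pics/w10c.png",cv2.resize(q,None,fx=6,fy=6,interpolation=cv2.INTER_CUBIC)[:,:,::-1])
E
```

```text
t 20.63 pos [0.5983 0.1217 0.1937] toolx [-0. -0. -1.] jaw -73.5 q [ 0.14  0.44  1.35 -0.    1.35  1.42] F [ 0.2 -0.1 -0.1] w 0.0002
cam fix [87.03559633  0.48645559] 0.37352481132494436
[[323.48088353 174.14931229]
 [323.4901396  175.56563852]
 [323.48442593 205.59660237]]
```

View pics/w10.png

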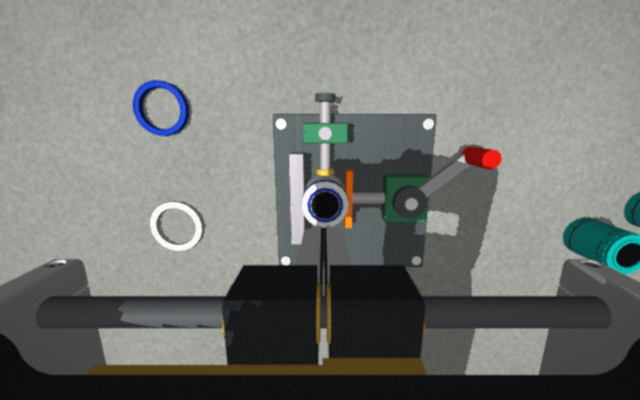

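View pics/w10c.png

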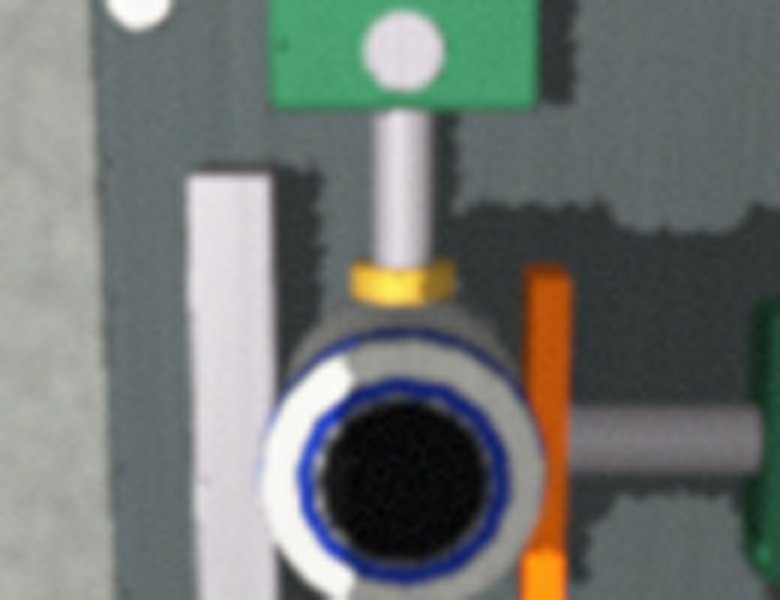

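At (400,300) in the crop, the brass face meets the gland wall with no gap. The fence and the pad both bear on the gland, the rings haven't moved, and the fingers hang about 115 mm clear above. I hand in.

```bash
python3 - <<'E'
from h import *
from station import ctrl
st();print(ctrl.hand_in())
E
```

```text
t 20.68 pos [0.5984 0.1211 0.1938] toolx [-0. -0. -1.] jaw -73.5 q [ 0.14  0.44  1.35 -0.    1.35  1.42] F [-0.1 -0.5 -1.1] w 0.0006
the job is handed in; nothing more can be done
None
```

The gland is upright in the nest, against the brass end stop and clamped, and I handed the job in at 20.7 s of the 64 s allowed.

- **Seating:** I slid the gland up to the end stop until it pressed there with about 10 N, then let go.
- **Lever:** I swung it past dead centre with about 9 N at most in the readings, and it snapped shut by itself. I then pressed it against its stop with about 11 N and backed off.
- **Forces:** these are spot readings at the end of each move, so brief peaks between them were not seen.

Last checks before handing in:
- **Lever angle:** the scene camera put it at 1.650 rad; closed is 1.65.
- **Gland position:** its axis measured y −0.2 mm in the scene view, and the wrist close-up showed no gap at the brass face.
- **Rest of the scene:** both rings looked unmoved. The jar was hidden by the arm in the last pictures, but the arm went nowhere near it at low height. The tool was well clear, with no contact force.

One check disagreed: the top camera put the gland's axis at x 7.1 mm and y +0.9 mm, against x 4.6 mm from the scene camera. The expected seated x is about 4.5 mm. The two cameras already differed by about 2 mm on the fixture's own screws, so I put this down to calibration and relied on the felt contact and the close-up.

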